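# Refit the tube of the under-cabinet lamp

### The arm

A 6-joint arm with a two-finger parallel gripper is mounted at the origin on the work surface. World frame = base frame: x ahead of the robot, y to its left, z up, the work surface at z = 0. Lengths are in m, angles in rad, forces in N, time in s.
With the tool pointing down it reaches from about 0.225 to 0.875 m from the base axis. Payload 3.4 kg.
Tool frame: the origin (TCP) lies between the finger pads; the fingertips stand 22 mm ahead of it and the grasp point (between the pads) lies 3 mm ahead of it; z points along the fingers, y is the line along which they close (so a half turn about z gives the same grasp; the last joint's range is limited). The gripper opens to 85 mm and grips with 20 to 120 N. Pads are 22 mm wide; open, the fingers measure 114 mm over their backs; the gripper's body (76 mm by 85 mm) begins 54 mm behind the grasp point. The pads swing forward as they close: fully open they stand 13 mm farther back than shut.
Start: joints at [1.01, 0.276, 1.505, -0, 1.361, -0.121], TCP at [0.245, 0.52, 0.253] pointing down, gripper open.
Joint ranges: [-2.89, 2.89], [-0.75, 2.08], [0.22, 2.7], [-1.18, 4.32], [0.11, 2.71], [-2.7, 2.7]. Speed limits (rad/s): [2.57, 2.57, 3.14, 3.14, 3.14, 3.14].

### API

Orientations are given as [roll, pitch, yaw] about the fixed x, y, z axes, in that order (R = Rz(yaw) Ry(pitch) Rx(roll)).
In Python, from workcell import movep, move_linear, movej, set_gripper, dwell, ik, get_state, capture, MotionError, job_done gives the robot as it stands. The module is installed in compiled form; this text tells all that it offers. Calls block until the motion is done:
- movep(position, orientation): joint-space move of the TCP to a pose.
- move_linear(position, rotation=None, rate=0.15, f_stop=None): straight line of the TCP; rotation=None keeps the orientation; rate is the mean speed in m/s. With f_stop (N) it stops when the force on the tool has changed by that much, and returns True; else False.
- movej(angles): joint-space move.
- set_gripper(opening, squeeze=None): finger opening in m; squeeze is the grip in N (None keeps the last); returns when the fingers have stopped.
- dwell(seconds).
- ik(position, orientation): joint angles nearest the present ones, or None.
- get_state(): the state.
- capture(name): name is "side" or "top" or "wrist"; returns a dict with "image" (400x640x3 uint8, red, green, blue), "depth" (400x640 float32, m along the optical axis (not along the pixel's ray), 0 where there is no reading), "camera_matrix" (3x3 intrinsics, pixels), "R" (3x3) and "t" (3): a world point X has camera coordinates R X + t. Camera axes: x right, y down, z forward; pixel columns grow to the right and rows downward; lengths in m; the calibration is good to about 2 mm. A picture is of the moment at which its call begins.
A pose or a line that the arm cannot do raises MotionError and nothing moves.
- job_done(): hands the job in; it is judged then, once.
The state is a dict: "clock": time; "qpos": joint angles; "qd": joint speeds; "joint_torque": joint torques, N m; "position": TCP position; "eef_rot": TCP orientation; "contact_force": force on the tool from outside, world axes, zero at the start; "wrist_torque": the same for the moment, N m; "grip_width": finger opening in m; "grip_force": force on a finger pad.
Only numpy, scipy, OpenCV 4.12 (cv2) and the standard library are available. Lean on these libraries where they do the work, as an engineer would, in place of code of your own. Each camera call takes 0.05 s, during which the arm holds its last target. There are 200 camera calls.

### The job

Take the lamp tube out of its cardboard cradle and snap it sideways, gently, down into both spring clips of the lamp batten until it lies fully home in both, with its end still clear of the sprung contact in the end socket. Then slide the tube lengthwise in the clips until its end presses the contact in a little, firmly enough to stay touching but without driving it hard against its stop, and let go. Do not shove the ramekin, the lime squeezer or the turner about.

Things in the scene. Friction and masses are not known exactly. Their poses are not given: they have to be found in the camera images.
- tube: Loose white lamp tube, a smooth cylinder 26 mm in diameter, 200 mm long, about 0.12 kg, with aluminium end caps flush with it; the same either way round. Origin at its middle on its axis; x along the tube (ends at -100 and +100 mm). At the start it lies level in the cradle, axis 40 mm above the counter.
- cradle: Fixed cardboard cradle under the tube: base 190 x 70 x 6 mm, two V-blocks 14 mm thick, about 40 mm high, 70 mm either side of the middle; the middle 120 mm is free for the fingers. Origin under its centre on the counter; x along the tube.
- batten: Fixed white lamp batten on the counter: base 300 mm long (x from -130 to +170 mm), 52 mm wide, 16 mm high, with two upward-opening C-shaped steel spring clips at x = -55 and +55 mm. Between the clips only a 2 mm plate stands above the base. Origin on the counter midway between the clips; x along the tube's place, towards the end socket.
- clip_a (a point): Tube axis point in the clip farther from the socket (batten x = -55 mm, 49 mm above the counter: where the axis of a tube fully home lies). Each clip is 18 mm long, 34 mm wide outside; its two jaws spring apart sideways. The mouth is 18 mm wide at its narrowest, 59 mm above the counter, and flares to 28 mm at 69 mm. A tube resting on it has its axis above 60 mm.
- clip_b (a point): The same for the clip nearer the socket (batten x = +55 mm). Pushing the tube down through both clips together takes 10 to 20 N; over the last 5 mm the jaws pull it down onto the seat. Pushing on with over about 30 N then counts as forcing (50 N in all between tube and batten, the clips' own squeeze of 15 to 20 N included). Once home, the tube slides lengthwise against a drag of about 3 to 8 N.
- socket: Fixed white end socket on the batten's end: a block 36 mm (x) by 40 by 50 mm high, top 66 mm above the counter. A round brass contact, 10 mm across, stands out of its face towards the clips by 3 to 25 mm: set by hand, different each time and not measured by any of these poses; it must be seen or felt. Origin under the block's centre, 16 mm above the counter; x away from the clips.
- socket_face (a point): Centre line of the tube on the socket's face: batten x = +131 mm, 49 mm above the counter (a tube centred between the clips ends 31 mm short of it). The contact on this line is sprung: 0.3 N to start, then 2 N per mm, a hard stop after 2.5 mm (about 5 N); more than 10 N is too much. The clips' drag holds the tube against the spring.
- ramekin: Bystander: small loose white ceramic ramekin, 84 mm across, 45 mm high; origin under its centre.
- squeezer: Bystander: loose stainless lime squeezer lying open, two handles in a V, about 210 mm long, 26 mm high; origin near its hinge end, handles towards -x.
- turner: Bystander: loose black nylon turner, 300 mm long, lying flat along its x; origin under its middle.

How it is judged:
On the way, in this order (a step that is already met when the one before it is completed fails the run):
1. the tube lies fully home in both clips, its end clear of the contact (z of tube in the frame of batten between 0.046 and 0.0505 m and y of tube in the frame of batten between -0.003 and 0.003 m and angle between the x axis of tube and the x axis of batten, either way round below 0.03 rad and x of tube in the frame of batten between -0.025 and 0.035 m and contact force between tube and socket below 0.1 N), for 0.2 s.
2. still home in both clips, the tube presses the contact in (z of tube in the frame of batten between 0.046 and 0.0505 m and y of tube in the frame of batten between -0.003 and 0.003 m and angle between the x axis of tube and the x axis of batten, either way round below 0.03 rad and x of tube in the frame of batten between -0.025 and 0.035 m and contact force between tube and socket above 1 N), for 0.2 s.
At the end, for the whole second after the job is handed in: The tube is released and at rest, fully home in both clips (its axis within 1.5 mm of 49 mm above the counter at the middle, within 3 mm sideways, within 0.03 rad of the clips' line, along the batten within -25 to +35 mm of midway), with its end pressing the sprung contact with 0.8 to 9 N (z of tube in the frame of batten between 0.046 and 0.0505 m and y of tube in the frame of batten between -0.003 and 0.003 m and angle between the x axis of tube and the x axis of batten, either way round below 0.03 rad and x of tube in the frame of batten between -0.025 and 0.035 m and contact force between tube and socket between 0.8 and 9 N and linear speed of tube below 0.01 m/s); the robot touches nothing.
It fails at once if the tube is forced against batten and clips with more than 50 N, the clips' own squeeze included (contact force between tube and batten above 50 N).
It fails at once if the contact is driven with more than 10 N (contact force between anything else and socket above 10 N).
It fails at once if the ramekin is shoved more than 30 mm (distance of ramekin from where it was at the start of the episode above 0.03 m).
It fails at once if the lime squeezer is shoved more than 30 mm (distance of squeezer from where it was at the start of the episode above 0.03 m).
It fails at once if the turner is shoved more than 30 mm (distance of turner from where it was at the start of the episode above 0.03 m).
It also fails if it takes over 67 s, if anything falls off the work surface, if the arm or the gripper's body presses on something with over 40 N, if the wrist force passes 120 N, or if a joint passes its speed limit or range.

## Working session

There is one attempt and no reset: what is moved stays moved. The work goes in short steps, each a Python script; the robot and the scene stay as the last script left them, time stands still between calls to the robot, and variables do not carry over. Pictures are saved under pics/ and viewed, at most 10 in all, crops included, and the job is handed in when it is done.

```bash
mkdir -p pics; python3 - <<'E'
from workcell import *
import cv2,numpy as np,pickle
d={n:capture(n) for n in("top","side")}
pickle.dump(d,open("c0.pkl","wb"))
for n in d: cv2.imwrite(f"pics/{n}0.png",d[n]["image"][:,:,::-1]); print(n,d[n]["camera_matrix"],d[n]["R"],d[n]["t"])
print(get_state())
E
```

```text
top [[402.56465873   0.         329.86985375]
 [  0.         402.56465873 195.56579921]
 [  0.           0.           1.        ]] [[-0.00558886 -0.99982595 -0.0178001 ]
 [-0.98423269  0.00864693 -0.17666704]
 [ 0.17679021  0.01653207 -0.98410971]] [-0.01543517  0.58905947  0.95283836]
side [[408.6819809    0.         326.00359897]
 [  0.         408.6819809  204.19739803]
 [  0.           0.           1.        ]] [[ 0.92802039 -0.3720256   0.01936765]
 [-0.19856775 -0.53797812 -0.81923769]
 [ 0.31519676  0.75642349 -0.57312695]] [-0.54346251  0.15210033  0.92467829]
{'clock': 0.1, 'qpos': array([ 1.01001521e+00,  2.76563111e-01,  1.50608610e+00,  7.74630017e-06,
        1.36071537e+00, -1.21024231e-01]), 'qd': array([-0.00083468,  0.00029601, -0.00259588,  0.00033421,  0.00122116,
       -0.00093679]), 'joint_torque': array([ 2.26830343e-03, -4.17699909e+01, -2.46406657e+01, -3.45603166e-04,
        5.78403400e-03, -1.58661112e-05]), 'position': array([0.24454971, 0.51987999, 0.25247661]), 'eef_rot': array([-3.13983460e+00, -2.21440681e-04,  2.70183395e+00]), 'contact_force': array([ 0.30348143, -0.27511124,  0.64513481]), 'wrist_torque': array([-0.01370996,  0.05250792, -0.02328991]), 'grip_force': 0.0, 'grip_width': 0.08529247794912774}
```

View pics/top0.png

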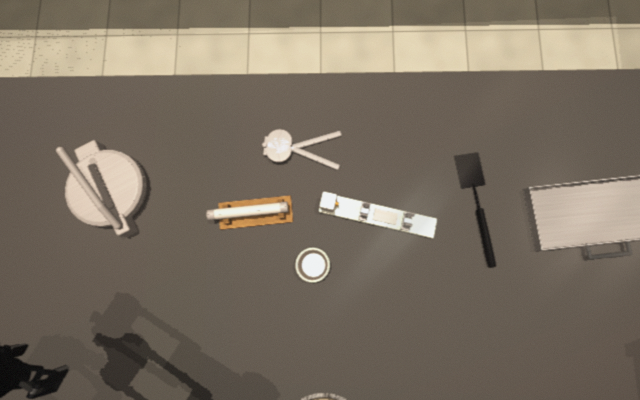

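View pics/side0.png

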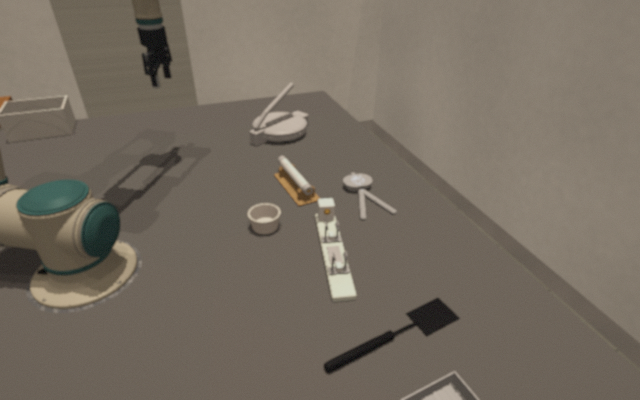

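The top view shows the cradle with the tube from about (208,215) to (288,208). The batten runs from the socket at (328,203) to (436,228), with clips near (365,211) and (408,221). The ramekin is at (313,265), the squeezer near (285,147) and the turner on the right. Next I'll measure these with the depth data.

```bash
cat > h.py <<'E'
from workcell import *
import cv2,numpy as np,pickle
def ray(c,u,v,z):
    "world point of pixel at world height z"
    R,t,K=c["R"],c["t"],c["camera_matrix"]
    o=-R.T@t; d=R.T@np.linalg.solve(K,np.array([u,v,1.])); return o+d*(z-o[2])/d[2]
def cloud(c):
    R,t,K=c["R"],c["t"],c["camera_matrix"]; D=c["depth"]
    v,u=np.mgrid[:D.shape[0],:D.shape[1]]
    p=np.stack([(u-K[0,2])/K[0,0]*D,(v-K[1,2])/K[1,1]*D,D],-1)
    P=(p-t)@R; P[D==0]=np.nan; return P
def proj(c,X):
    p=c["camera_matrix"]@(c["R"]@np.asarray(X,float)+c["t"]); return p[:2]/p[2]
def fit(P):
    m=np.median(P,0); r=cv2.minAreaRect(P[:,:2].astype(np.float32)*1000)
    return m.round(4),r
E
python3 - <<'E'
from h import *
c=pickle.load(open("c0.pkl","rb"))["top"]; P=cloud(c); I=c["image"].astype(int)
print("table",np.nanmedian(P[300:380,400:600,2]))
def box(n,u0,u1,v0,v1,zlo,zhi,white=None):
    Q=P[v0:v1,u0:u1].reshape(-1,3); C=I[v0:v1,u0:u1].reshape(-1,3)
    k=(Q[:,2]>zlo)&(Q[:,2]<zhi)
    if white is not None: k&=(C[:,2]>white)
    Q=Q[k]; print(n,len(Q),fit(Q),np.percentile(Q[:,2],[5,50,95]).round(4))
box("tube",198,305,190,235,.035,.08,120)
box("tubetop",198,305,190,235,.047,.08)
box("cradle",198,305,190,235,.003,.08)
box("batten",312,445,185,245,.008,.1)
box("socket",312,345,185,220,.055,.1)
box("clips",345,445,185,245,.05,.1)
box("ramekin",290,335,245,285,.02,.1)
box("squeezer",255,345,120,175,.008,.1)
box("turner",445,505,145,275,.003,.1)
E
```

```text
table 0.00021743260709745766
tube 776 (array([0.554 , 0.1891, 0.0512]), ((554.7472534179688, 189.048095703125), (25.506975173950195, 200.23411560058594), 5.751338005065918)) [0.0448 0.0512 0.0547]
tubetop 688 (array([0.5541, 0.1899, 0.0516]), ((554.3624877929688, 189.00872802734375), (24.697500228881836, 200.23641967773438), 5.682014465332031)) [0.0477 0.0516 0.0547]
cradle 2225 (array([0.5497, 0.1794, 0.0086]), ((556.4020385742188, 188.99069213867188), (282.079345703125, 116.2033462524414), 89.51614379882812)) [0.0035 0.0086 0.0537]
batten 2396 (array([ 0.5431, -0.1393,  0.0171]), ((545.0723876953125, -139.35311889648438), (299.9065856933594, 52.7663459777832), 76.46223449707031)) [0.0129 0.0171 0.0669]
socket 250 (array([ 0.5732, -0.0151,  0.066 ]), ((574.4700927734375, -17.198205947875977), (42.62910842895508, 40.221492767333984), 76.2816162109375)) [0.058  0.066  0.0699]
clips 111 (array([ 0.5399, -0.2008,  0.0649]), ((540.33544921875, -158.65194702148438), (128.10403442382812, 31.840421676635742), 76.5830307006836)) [0.0537 0.0649 0.0696]
ramekin 390 (array([0.4209, 0.0302, 0.0424]), ((419.9521789550781, 26.356098175048828), (80.83634185791016, 79.69478607177734), 89.59234619140625)) [0.0235 0.0424 0.0478]
squeezer 1221 (array([0.728 , 0.0977, 0.0239]), ((727.5037231445312, 57.11431121826172), (203.01763916015625, 103.11024475097656), 86.02392578125)) [0.0089 0.0239 0.0286]
turner 1217 (array([ 0.5418, -0.4017,  0.0054]), ((561.7540893554688, -393.19488525390625), (152.94297790527344, 343.9000549316406), 86.61042022705078)) [0.0031 0.0054 0.0204]
```

The measured sizes match the given ones: tube 200 mm, batten 300 x 52 mm, socket 149 mm from the clip centre. The next step is a close look with the wrist camera over the batten, then over the tube.

```bash
cat >> h.py <<'E'
TA=np.deg2rad(95.72); T0=np.array([.5546,.1890])
BA=np.deg2rad(76.5); B0=np.array([.5404,-.1588]); bx=np.array([np.cos(BA),np.sin(BA)]); by=np.array([-bx[1],bx[0]])
def rpy(yaw): return [np.pi,0,yaw]
E
python3 - <<'E'
from h import *
movep([*(T0),.25],rpy(TA)); dwell(.3); a=capture("wrist")
movep([*(B0+.03*bx),.25],rpy(BA)); dwell(.3); b=capture("wrist")
s=get_state(); print(s["clock"],s["position"],s["eef_rot"],s["qpos"],s["contact_force"])
pickle.dump((a,b),open("c1.pkl","wb"))
cv2.imwrite("pics/w1.png",np.hstack([cv2.resize(x["image"],(400,250)) for x in (a,b)])[:,:,::-1])
cv2.imwrite("pics/w1b.png",b["image"][:,:,::-1])
for x in (a,b): print("cam at",-x["R"].T@x["t"],x["R"][2], "table z",np.nanpercentile(cloud(x)[...,2],[5,50,95]))
E
```

```text
3.6667 [ 0.54759916 -0.12886636  0.25001274] [ 3.14155290e+00 -7.32783312e-05  1.33650804e+00] [-3.54852127e-01  2.59033063e-01  1.53714520e+00  7.95392657e-05
  1.34538374e+00 -1.20581611e-01] [-0.17815053 -0.30102249 -0.19430022]
cam at [0.54654413 0.26619611 0.37045242] [ 0.0308304  -0.30104618 -0.95311106] table z [-4.32255678e-01 -1.46203320e-04  3.13158197e-01]
cam at [ 0.56561637 -0.0539036   0.37041709] [-0.06985905 -0.29433691 -0.95314505] table z [-1.73366814e-03 -9.29832708e-05  3.13095154e-01]
```

View pics/w1.png

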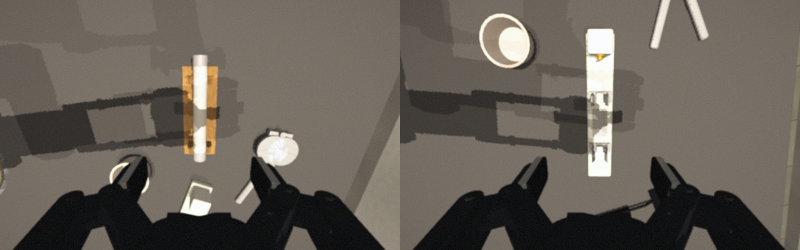

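View pics/w1b.png

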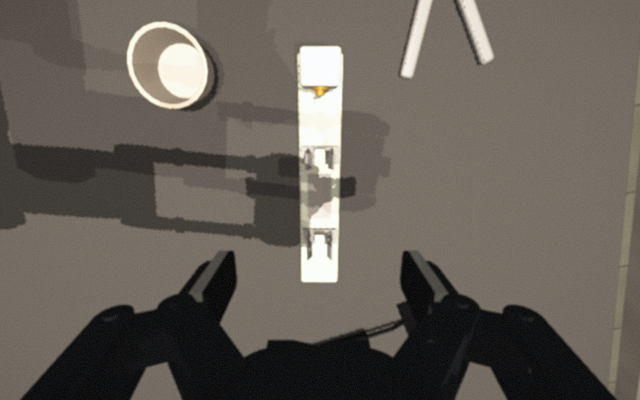

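The left half of the picture shows the tube in its cradle, seen from above. In the full wrist picture the batten spans rows 45–282 at column 320. The brass contact is at (320,91), just below the socket face, with the clips at rows ~155 and ~240. I'll refine both poses and the contact length from these two clouds.

```bash
python3 - <<'E'
from h import *
a,b=pickle.load(open("c1.pkl","rb"))
def sel(c,cen,ang,L,W,lo,hi):
    P=cloud(c).reshape(-1,3); e=np.array([np.cos(ang),np.sin(ang)]); n=np.array([-e[1],e[0]])
    d=P[:,:2]-cen; k=(abs(d@e)<L)&(abs(d@n)<W)&(P[:,2]>lo)&(P[:,2]<hi); Q=P[k]; return Q,d[k]@e,d[k]@n
Q,x,y=sel(a,T0,TA,.115,.03,.044,.07); print("tube",fit(Q),x.min(),x.max(),np.percentile(Q[:,2],98))
Q,x,y=sel(b,B0,BA,.2,.04,.009,.08); print("batten",fit(Q))
Q,x,y=sel(b,B0,BA,.2,.04,.060,.08); k=x>.12; print("socket",x[k].min(),x[k].max(),y[k].min(),y[k].max(),np.median(Q[k,2]))
Q,x,y=sel(b,B0,BA,.08,.03,.055,.08)
for s in(-1,1):
  k=x*s>0; print("clip",x[k].min(),x[k].max(),y[k].min(),y[k].max(),len(x[k]),Q[k,2].max())
I=b["image"].astype(int); br=(I[...,0]-I[...,2]>60); br[:,:250]=0;br[:,400:]=0
v,u=np.nonzero(br); P=cloud(b)
for vv in sorted(set(v)):
  us=u[v==vv]; p=P[vv,int(us.mean())]; q=ray(b,us.mean(),vv,.049)[:2]-B0
  print(vv,us.min(),us.max(),"z",p[2].round(4),"bx(depth)",((p[:2]-B0)@bx).round(4),"bx@49",(q@bx).round(4),"by",(q@by).round(4))
E
```

```text
tube (array([0.5559, 0.2011, 0.0508]), ((556.7974243164062, 187.65853881835938), (24.912094116210938, 200.87881469726562), 5.488830089569092)) -0.10196009844171804 0.09883971150761194 0.05349697123171066
batten (array([ 0.5538, -0.1054,  0.0165]), ((547.55126953125, -139.8701629638672), (296.19317626953125, 52.076148986816406), 76.51178741455078))
socket 0.1305846271185841 0.16621323897013807 -0.02211540656121375 0.017581049988309005 0.06551936008997536
clip -0.06457237976426751 -0.045835663318219456 -0.01832903379626046 0.012792301482201802 208 0.07062122211995499
clip 0.04563804265460031 0.06375901967771776 -0.018422128078644746 0.012750479076074168 251 0.07041984844584102
86 316 324 z 0.0571 bx(depth) 0.1303 bx@49 0.1308 by -0.0022
87 312 327 z 0.0578 bx(depth) 0.1293 bx@49 0.1299 by -0.0017
88 312 328 z 0.0581 bx(depth) 0.1283 bx@49 0.1289 by -0.0022
89 313 327 z 0.0534 bx(depth) 0.1276 bx@49 0.1279 by -0.0022
90 315 325 z 0.0525 bx(depth) 0.1267 bx@49 0.1269 by -0.0022
91 316 324 z 0.0547 bx(depth) 0.1256 bx@49 0.1259 by -0.0022
92 316 324 z 0.0529 bx(depth) 0.1247 bx@49 0.1249 by -0.0022
93 316 324 z 0.0532 bx(depth) 0.1237 bx@49 0.1239 by -0.0022
94 316 324 z 0.0547 bx(depth) 0.1227 bx@49 0.1229 by -0.0022
95 316 322 z 0.0442 bx(depth) 0.1221 bx@49 0.1219 by -0.0011
```

Both cameras agree to about 2 mm; the offset is common to tube and batten. The contact tip is at batten x ≈ 121.5 mm, so it stands out about 9 mm. I'll grasp now, then use the held tube to calibrate the wrist camera against the tool.

```bash
python3 - <<'E'
from h import *
T=np.array([.5557,.1884]); ang=np.deg2rad(95.6)
movep([*T,.14],rpy(ang)); dwell(.2)
print(move_linear([*T,.043],rate=.08,f_stop=10)); dwell(.2); f0=get_state()
set_gripper(.015,60); dwell(.3); s=get_state()
print(s["clock"],s["position"],s["grip_width"],s["grip_force"],"dF",s["contact_force"]-f0["contact_force"],f0["contact_force"])
print(move_linear([*T,.25],rate=.12)); dwell(.4); s=get_state(); c=capture("wrist"); t=capture("top")
pickle.dump((c,t,s),open("c2.pkl","wb"))
print(s["clock"],s["position"],s["eef_rot"],s["grip_width"],s["contact_force"])
for n,q in(("wrist",c),("top",t)):
  P=cloud(q).reshape(-1,3); d=P[:,:2]-T; e=np.array([np.cos(ang),np.sin(ang)]); m=np.array([-e[1],e[0]])
  k=(abs(d@m)<.016)&(abs(d@e)<.12)&(P[:,2]>.22)&(P[:,2]<.28)
  x,y,z=(d@e)[k],(d@m)[k],P[k,2]
  for lo,hi in((-.11,-.03),(.03,.11)):
    g=(x>lo)&(x<hi); print(n,g.sum(), *( (x[g].min(),x[g].max(),np.percentile(y[g],[2,50,98]),np.percentile(z[g],[50,95])) if g.sum() else ()))
cv2.imwrite("pics/g.png",c["image"][:,:,::-1])
E
```

```text
False
7.6 [0.55611103 0.18844231 0.04324488] 0.02448928866628115 58.73945474624634 dF [ 0.89941276 -0.27567071  2.99387635] [-0.39214289 -0.19261043 -0.20256308]
False
9.875 [0.55566403 0.18840299 0.2498706 ] [-3.14136484e+00  4.35073009e-05  1.66854714e+00] 0.024545376334256932 [ 0.37247255  0.50187282 -1.61366067]
wrist 309 -0.04250640470257743 -0.030011661264677143 [-0.01241746 -0.00049941  0.01187865] [0.25641004 0.25919475]
wrist 10940 0.03001964593295078 0.09967990508034451 [-0.01205897 -0.0003371   0.01163927] [0.25770555 0.25981449]
top 474 -0.10039126955638616 -0.03000732633389681 [-0.0107815   0.0033146   0.01384825] [0.25745197 0.26116767]
top 99 0.08456833784720977 0.10069493893834246 [-0.00994675  0.00369276  0.01362445] [0.25855079 0.26142208]
```

View pics/g.png

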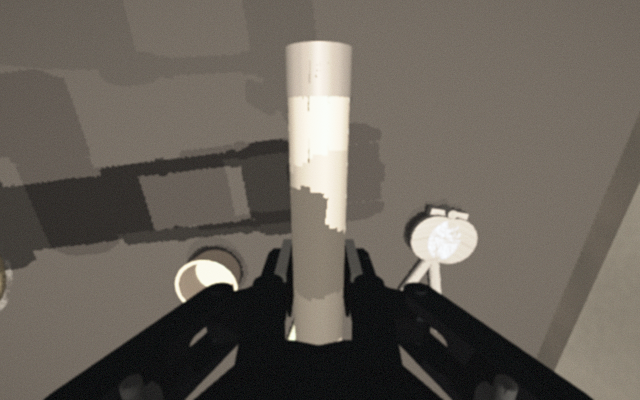

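The picture shows the tube held straight between the pads: columns 288–352, far end at row 42. The wrist camera's lateral bias is only about 0.3 mm, so I trust its batten pose, which is shifted about -2 mm in y. Next is a carry to above the clips, lowering to the mouth, then pressing in small steps while watching the force.

```bash
cat >> h.py <<'E'
B1=B0-.0019*by-.0002*bx
def show(tag,f0):
    s=get_state(); f=s["contact_force"]-f0; w=s["position"][:2]-B1
    print(tag,f"t{s['clock']:.1f} z{s['position'][2]*1e3:.2f} bx{w@bx*1e3:.2f} by{w@by*1e3:.2f} F bx{f[:2]@bx:.2f} by{f[:2]@by:.2f} z{f[2]:.2f} tq{np.round(s['wrist_torque'],2)} g{s['grip_width']*1e3:.1f}"); return f
E
python3 - <<'E'
from h import *
C=B1-.006*bx
set_gripper(.015,90)
movep([*C,.14],rpy(BA)); dwell(.2)
move_linear([*C,.085],rate=.08); dwell(.4); f0=get_state()["contact_force"]; np.save("f0.npy",f0); show("above",f0)
for z in np.arange(.079,.0645,-.002):
    st=move_linear([*C,z],rate=.02,f_stop=18); dwell(.1); f=show(f"{z:.3f} {st}",f0)
    if st or f[2]>22: break
E
```

```text
above t13.0 z85.26 bx-6.01 by-0.09 F bx0.00 by0.00 z0.00 tq[-0.05  0.06 -0.  ] g24.0
0.079 False t13.6 z78.94 bx-6.01 by-0.04 F bx0.26 by-0.25 z0.29 tq[-0.02 -0.02  0.01] g23.7
0.077 False t13.9 z77.00 bx-5.99 by0.01 F bx-0.28 by-0.20 z0.88 tq[-0.03  0.02  0.  ] g23.4
0.075 False t14.3 z74.96 bx-6.00 by-0.02 F bx0.47 by0.19 z0.23 tq[-0.02 -0.01 -0.02] g23.6
0.073 False t14.6 z73.12 bx-6.02 by0.06 F bx-0.70 by1.29 z2.57 tq[ 0.    0.17 -0.04] g23.8
0.071 False t15.0 z71.64 bx-6.05 by-0.12 F bx-0.66 by2.54 z6.93 tq[ 0.1   0.33 -0.02] g23.7
0.069 False t15.3 z70.22 bx-6.11 by-0.26 F bx0.32 by3.07 z9.42 tq[0.16 0.38 0.04] g23.8
0.067 False t15.7 z68.81 bx-6.17 by-0.41 F bx-0.65 by3.51 z13.60 tq[ 0.17  0.54 -0.  ] g24.2
0.065 False t16.0 z67.26 bx-6.23 by-0.54 F bx-0.76 by4.78 z17.21 tq[0.27 0.6  0.  ] g23.5
```

The tube is entering the mouth normally. There is a sideways force of about +5 N and a 0.5 mm drift, so I'll shift about 1 mm towards +y and press on.

```bash
python3 - <<'E'
from h import *
f0=np.load("f0.npy"); C=B1-.006*bx+.001*by
move_linear([*C,.065],rate=.01); dwell(.1); show("shift",f0)
for z in np.arange(.064,.0525,-.001):
    st=move_linear([*C,z],rate=.02,f_stop=12); dwell(.1); f=show(f"{z:.3f} {st}",f0)
    if st or f[2]>27 or f[2]<-6: break
E
```

```text
shift t16.4 z67.26 bx-6.22 by-0.23 F bx0.17 by2.50 z14.20 tq[0.21 0.38 0.  ] g23.4
0.064 False t16.7 z66.65 bx-6.26 by-0.34 F bx0.23 by3.00 z17.62 tq[ 0.27  0.48 -0.02] g23.6
0.063 False t17.1 z65.81 bx-6.27 by-0.39 F bx-0.05 by4.36 z18.23 tq[0.32 0.46 0.03] g23.4
0.062 False t17.4 z64.54 bx-6.27 by-0.35 F bx-0.88 by4.06 z16.05 tq[ 0.31  0.43 -0.01] g23.6
0.061 False t17.8 z62.88 bx-6.30 by-0.16 F bx0.31 by2.30 z11.27 tq[0.18 0.23 0.01] g23.4
0.060 False t18.1 z61.15 bx-6.22 by0.02 F bx-0.77 by0.07 z8.21 tq[ 0.09  0.19 -0.07] g23.6
0.059 False t18.5 z59.20 bx-6.18 by0.36 F bx-0.75 by0.48 z3.00 tq[ 0.   -0.06 -0.01] g23.6
0.058 False t18.8 z57.53 bx-6.04 by0.72 F bx-0.46 by-2.55 z-1.90 tq[-0.14 -0.34  0.02] g23.8
0.057 False t19.2 z56.52 bx-6.02 by0.95 F bx-1.07 by-3.50 z-4.59 tq[-0.27 -0.53 -0.  ] g23.7
0.056 False t19.5 z55.74 bx-5.97 by0.99 F bx-0.94 by-3.58 z-7.58 tq[-0.21 -0.61 -0.03] g24.0
```

The jaws are now pulling the tube down. I'll continue to the seat.

```bash
python3 - <<'E'
from h import *
f0=np.load("f0.npy"); C=B1-.006*bx+.0005*by
for z in (.055,.054,.053,.0522,.0515,.051,.0505):
    st=move_linear([*C,z],rate=.02,f_stop=12); dwell(.1); f=show(f"{z:.4f} {st}",f0)
    if st or f[2]>2: break
dwell(.3); c=capture("wrist"); pickle.dump(c,open("c3.pkl","wb")); show("end",f0)
cv2.imwrite("pics/h.png",c["image"][:,:,::-1])
E
```

```text
0.0550 False t19.9 z54.78 bx-5.89 by0.84 F bx-0.22 by-2.66 z-6.47 tq[-0.12 -0.43 -0.  ] g23.6
0.0540 False t20.2 z53.82 bx-5.92 by0.73 F bx-0.22 by-2.07 z-7.50 tq[-0.19 -0.37 -0.02] g23.9
0.0530 False t20.6 z52.90 bx-5.93 by0.69 F bx0.47 by-1.73 z-6.28 tq[-0.17 -0.3   0.01] g23.8
0.0522 False t20.9 z52.38 bx-5.98 by0.53 F bx0.05 by-1.08 z-2.46 tq[-0.02 -0.22 -0.  ] g23.7
0.0515 False t21.3 z52.27 bx-5.99 by0.49 F bx0.42 by0.94 z7.30 tq[0.19 0.22 0.  ] g23.6
end t21.6 z52.30 bx-6.00 by0.51 F bx-0.43 by1.13 z7.60 tq[ 0.19  0.21 -0.01] g23.6
```

View pics/h.png

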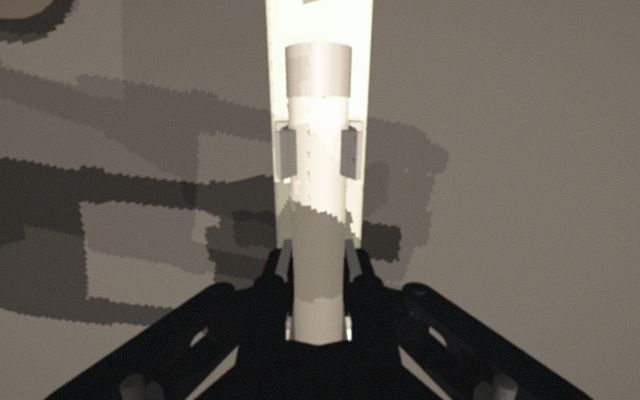

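The picture shows the tube lying between both jaws of the near-socket clip (rows 122–180), parallel to the batten, and the force reversal confirms it is seated (axis about 49.3 mm). Now I'll slide it towards the socket and feel for the contact, expected near x ≈ 21 mm.

```bash
python3 - <<'E'
from h import *
f0=np.load("f0.npy"); C=B1+.0005*by; z=.0521
move_linear([*(C-.006*bx),z],rate=.02); dwell(.3); show("unload",f0)
for x in (0,.006,.012,.015):
    st=move_linear([*(C+x*bx),z],rate=.02,f_stop=14); dwell(.1); show(f"{x} {st}",f0)
    if st: break
else:
  base=[]
  for x in np.arange(.016,.028,.0005):
    st=move_linear([*(C+x*bx),z],rate=.01,f_stop=6); dwell(.15)
    F=np.mean([(dwell(.03),get_state()["contact_force"]-f0)[1][:2]@bx for _ in range(5)])
    show(f"{x:.4f} {st} mean{F:.2f}",f0)
    if len(base)>=3 and F<np.median(base)-1.8 or st: break
    base.append(F)
E
```

```text
unload t22.2 z52.27 bx-5.99 by0.52 F bx0.08 by1.19 z6.12 tq[ 0.12  0.18 -0.04] g23.5
0 False t22.7 z52.29 bx-1.83 by0.05 F bx-5.07 by0.49 z5.60 tq[-0.71  0.41  0.07] g23.3
0.006 False t23.3 z52.29 bx4.07 by0.02 F bx-6.21 by0.60 z5.45 tq[-0.78  0.39  0.01] g23.8
0.012 False t23.8 z52.30 bx10.07 by0.03 F bx-5.73 by0.45 z5.44 tq[-0.82  0.37 -0.03] g23.8
0.015 False t24.2 z52.30 bx13.05 by0.07 F bx-6.02 by1.23 z6.05 tq[-0.82  0.35 -0.03] g23.4
0.0160 False mean-6.17 t24.8 z52.27 bx13.90 by0.04 F bx-5.95 by0.06 z4.71 tq[-0.91  0.39 -0.05] g23.9
0.0165 False mean-6.85 t25.4 z52.27 bx14.29 by0.03 F bx-7.25 by1.38 z5.50 tq[-0.92  0.39 -0.05] g23.6
0.0170 False mean-6.64 t25.9 z52.30 bx14.69 by0.01 F bx-6.92 by1.80 z5.10 tq[-0.95  0.41 -0.04] g23.4
0.0175 False mean-6.78 t26.5 z52.28 bx15.21 by0.07 F bx-6.83 by1.50 z5.75 tq[-0.99  0.42 -0.07] g23.3
0.0180 False mean-6.95 t27.1 z52.30 bx15.71 by0.04 F bx-7.16 by1.11 z4.59 tq[-0.99  0.39  0.02] g23.7
0.0185 False mean-6.94 t27.6 z52.27 bx16.21 by0.06 F bx-7.19 by1.74 z5.77 tq[-0.99  0.41 -0.03] g23.7
0.0190 False mean-6.93 t28.2 z52.29 bx16.73 
[... 989 characters left out ...]
mean-6.82 t33.9 z52.28 bx21.72 by0.05 F bx-7.21 by0.58 z6.06 tq[-0.97  0.38 -0.03] g23.9
0.0245 False mean-6.67 t34.4 z52.28 bx22.22 by0.05 F bx-7.32 by1.57 z4.84 tq[-0.94  0.38 -0.06] g23.3
0.0250 False mean-6.92 t35.0 z52.30 bx22.70 by0.04 F bx-5.92 by0.88 z5.89 tq[-0.95  0.32 -0.05] g23.9
0.0255 False mean-7.49 t35.5 z52.25 bx23.12 by0.05 F bx-7.83 by1.41 z5.89 tq[-1.04  0.4  -0.06] g23.6
0.0260 False mean-7.91 t36.1 z52.27 bx23.46 by0.07 F bx-8.25 by1.40 z5.44 tq[-1.06  0.37 -0.03] g23.6
0.0265 False mean-8.43 t36.7 z52.30 bx23.77 by0.01 F bx-8.56 by0.38 z5.33 tq[-1.14  0.4  -0.06] g23.8
0.0270 False mean-9.02 t37.2 z52.28 bx24.12 by0.03 F bx-8.96 by0.38 z5.66 tq[-1.25  0.52 -0.06] g23.7
```

The contact shows clearly: from x ≈ 22.9 mm the force rises by about 2 N/mm above the steady drag of 6.9 N, and is now about 2.1 N over 1.2 mm. I'll unload the arm, release and check.

```bash
python3 - <<'E'
from h import *
f0=np.load("f0.npy"); C=B1+.0005*by
for x,z in((.0262,.0523),(.0254,.0525),(.0247,.0527)):
    move_linear([*(C+x*bx),z],rate=.01); dwell(.2); show(f"back {x}",f0)
set_gripper(.045); dwell(.3); show("open",f0)
p=get_state()["position"]; set_gripper(.08); 
move_linear([p[0],p[1],.16],rate=.08); dwell(.3); show("up",f0)
c=capture("wrist"); pickle.dump(c,open("c4.pkl","wb")); cv2.imwrite("pics/f.png",c["image"][:,:,::-1])
P=cloud(c).reshape(-1,3); d=P[:,:2]-B1; x,y,z=d@bx,d@by,P[:,2]
for lo,hi in((-.09,-.068),(-.04,.04),(.068,.115)):
    g=(x>lo)&(x<hi)&(abs(y)<.012)&(z>.052)&(z<.08); print(lo,g.sum(),*((np.median(y[g]),np.percentile(z[g],95),x[g].max()) if g.sum() else ()))
E
```

```text
back 0.0262 t37.7 z52.28 bx24.08 by0.06 F bx-6.06 by1.05 z3.92 tq[-0.92  0.31 -0.01] g23.7
back 0.0254 t38.1 z52.34 bx24.07 by0.02 F bx-6.52 by-0.92 z1.64 tq[-0.89  0.17 -0.06] g24.1
back 0.0247 t38.6 z52.35 bx24.05 by0.07 F bx-5.13 by-1.36 z-1.87 tq[-0.88 -0.08  0.03] g23.5
open t39.2 z52.76 bx24.83 by0.49 F bx0.89 by-1.10 z1.30 tq[-0.05  0.02 -0.  ] g45.0
up t41.5 z159.75 bx24.83 by0.58 F bx-0.40 by-0.25 z1.08 tq[-0.02 -0.02  0.04] g80.0
-0.09 200 -0.0005220858042332329 0.062171108002936896 -0.06806131593588026
-0.04 2359 -0.00039126140240354566 0.061800699814963285 0.0399986619668699
0.068 2002 -0.0003055175834362486 0.06203394391090092 0.11497289307722312
```

View pics/f.png

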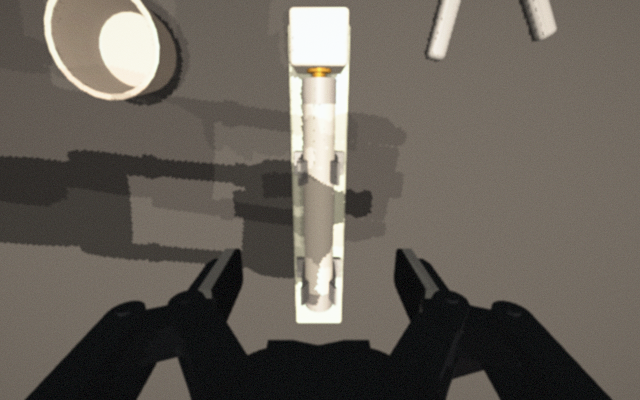

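The picture shows the tube in both clips, level to under 0.5 mm and straight, with its end at row 77 against the brass contact at (319,72). The gripper is clear. I'm handing in.

```bash
python3 -c "
from workcell import *
print(job_done())"
```

```text
the job is handed in; nothing more can be done
None
```

I handed the job in with the tube fully home in both clips, its end pressing the contact in by an estimated 1.2 mm (about 2 N from the felt force), the gripper clear and the bystanders not approached; no verdict came back.

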